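# Clamp a die block in a quick-release vise

### The job

Clamp the steel block that lies in the bench vise: press the quick-release lever right down, slide the moving jaw up to the block, let the lever spring back fully up so that its catch drops into the rack, then wind the crank handle clockwise until the block is held firmly between the jaws. Hand-tight only: the ground faces mark if the screw is forced, and the lever must not be leaned on hard. Let go of everything and leave the other things on the bench alone.

Things in the scene. Friction and masses are not known exactly. Their poses are not given: they have to be found in the camera images.
- vise: green cast-iron bench vise with a bright steel bed, bolted down, 170 x 420 mm base. Origin: centre of the underside, on the bench. Its y axis is the slide axis: the fixed jaw stands at its -y end (jaw face at y = -150 mm, jaw top 85 mm above the bench), and the moving jaw closes toward -y. Bed top 45 mm above the bench. A rack of cross pins, 10 mm apart, lies between the two bed rails.
- work: bright steel block, 70 mm (its x) x 40 mm (its y) x 34 mm high with a step on each side, 0.65 kg, lying loose on the bed a few mm in front of the fixed jaw, its 40 mm between the jaws. Origin: centre of its underside.
- carriage: sliding part of the vise, carrying jaw, crank and lever; its origin is under the crank axis at bench height, its axes are those of the vise
- jaw_face (a point): centre of the clamping face of the moving jaw, 65 mm above the bench (jaw 104 mm wide, top at 86 mm). The jaw stands on the sliding carriage. Its face moves toward -y of the vise as the carriage slides or as the crank turns clockwise. A stiff spring of 40 N/mm stands behind the jaw.
- jaw: the moving jaw; its origin is not on it: it lies 50 mm behind (+y of the vise) the clamping face, at bench height
- lever_top (a point): centre of the top of the quick-release lever's dark steel thumb plate, 46 mm across x 42 mm along the slide, at the carriage's +y end, 106 mm above the bench when up. It is pressed straight down: 12 mm at full stroke, 4 N at first, 10 N at the end stop; the catch is clear of the rack from about 9 mm.
- push_wall (a point): centre of the rear (+y) face of the upright green wall on the carriage (70 mm wide, 6 mm thick, top 127 mm above the bench), 24 mm from lever_top toward -y of the vise. With the plate held down, push this wall toward -y to slide the carriage: 4 to 6 N while nothing is in the way. Without the press the rack locks it (2 mm of play each way).
- lever_pad: the thumb plate itself; origin as lever_top. More than 45 N on it would bend the lever.
- lever (a joint): angle of the lever: 0 fully up (catch in the rack), 0.24 rad fully pressed. If it stays at 0.05 or more when let go, the catch sits on top of a rack pin: moving the carriage a few mm either way, or winding the crank against the block, lets it drop.
- crank_axis (a point): point on the crank's upright axis, on the carriage, 132 mm above the bench; 127 mm from lever_top toward -y of the vise. The crank's feel at the grip, while slowly turning: 6 to 7 N when free; 9 N means about 45 N between the jaws, 11 N about 80 N (right), 13 N (120 N) marks the faces; at least 35 N must remain. Read at a pause between short steps it is about 2 N less (free 4 N, right 8 N).
- crank_grip (a point): middle of the crank's upright black round grip, 20 mm diameter, 40 mm tall (111 to 151 mm above the bench), spinning freely on the end of a bar 45 mm from the crank axis; it can be led round the circle without turning the hand. The bar slides up to 6 mm either way in its head (radius 39 to 51 mm). Bar 12 mm thick, its top at 109 mm.
- crank (a joint): crank angle in rad, growing clockwise seen from above; at 0 the bar points along the vise's +x. One turn clockwise moves the jaw 16 mm toward the block. Range 0 to 14, with stops. The crank stays where it is left.
- parallel: bystander: small steel bar 80 x 12 x 10 mm lying on top of the fixed jaw; origin: centre of its underside
- file: bystander: flat file with a wooden handle, 240 mm long, on the bench beside the vise; origin on the bench in its middle
- wrench: bystander: steel wrench 180 mm long, on the bench beyond the vise; origin on the bench
- gauge: bystander: small steel micrometer, about 110 mm long; origin on the bench
- driver: bystander: screwdriver with a wooden handle, 200 mm long; origin on the bench
Not all that is in view belongs to the job. What is shaped like the work but black or yellow is not meant.

How it is judged:
On the way, in this order (a step that is already met when the one before it is completed fails the run):
1. the lever is pressed down until its catch is clear of the rack (value of joint lever above 0.17 rad), for 0.1 s.
2. the moving jaw is slid to within 10 mm of the block, with the lever still down (value of joint lever above 0.12 rad and y of jaw_face in the frame of work below 0.03 m), for 0.1 s.
3. the lever has sprung back fully up, the catch in the rack, the jaw still within 20 mm of the block (value of joint lever below 0.04 rad and y of jaw_face in the frame of work below 0.04 m), for 0.1 s.
At the end, for the whole second after the job is handed in: the block is squeezed between the two jaws with more than 35 N, flat on the bed (within 5 mm of its height, under 0.06 rad of tilt), square to the jaws within 0.05 rad, against the fixed jaw (within 4 mm) and at rest, and the lever is up (under 0.04 rad) (contact force between jaw and work above 35 N and value of joint lever below 0.04 rad and z of work in the frame of vise between 0.04 and 0.05 m and y of work in the frame of vise below -0.126 m and angle between work's own z axis and vertical below 0.06 rad and angle between the y axis of work and the y axis of vise, either way round below 0.05 rad and linear speed of work below 0.01 m/s); the robot touches nothing.
It fails at once if the moving jaw presses on the block with more than 120 N (faces marked) (contact force between jaw and work above 120 N).
It fails at once if more than 45 N on the lever's thumb plate (contact force between anything else and lever_pad above 45 N).
It fails at once if a bystander is moved by more than 30 mm (distance of any of parallel, file, wrench, gauge, driver from where it was at the start of the episode above 0.03 m).
It also fails if it takes over 72 s, if anything falls off the work surface, if the arm or the gripper's body presses on something with over 40 N, if the wrist force passes 120 N, or if a joint passes its speed limit or range.

### The arm

A 7-joint arm with a two-finger parallel gripper is mounted at the origin on the work surface. World frame = base frame: x ahead of the robot, y to its left, z up, the work surface at z = 0. Lengths are in m, angles in rad, forces in N, time in s.
With the tool pointing down it reaches from about 0.4 to 0.85 m from the base axis. Payload 10.4 kg.
Tool frame: the origin (TCP) lies on the centre line of the jaws, within the pads' length; the fingertips stand 8 mm ahead of it and the grasp point (between the pads) lies 11 mm behind it; z points along the fingers, y is the direction in which the jaws open and shut (so a half turn about z gives the same grasp; the last joint's range is limited). The gripper opens to 85 mm and grips with 20 to 120 N. Pads are 22 mm wide; open, the fingers measure 114 mm over their backs; the gripper's body (76 mm by 85 mm) begins 54 mm behind the grasp point. The pads swing forward as they close: fully open they stand 13 mm farther back than shut.
Start: joints at [1.224, 0.332, -0.065, 1.46, 0.022, 1.35, -0.088], TCP at [0.199, -0.593, 0.239] pointing down, gripper open.
Joint ranges: [-2.6, 2.6], [-0.5, 2.12], [-1.47, 1.34], [0.16, 2.42], [-1.27, 4.41], [0.06, 2.06], [-2.6, 2.6]. Speed limits (rad/s): [2.22, 2.22, 2.79, 2.79, 3.14, 3.14, 3.14].

### API

Orientations are given as a unit quaternion [x, y, z, w].
In Python, from workcell import manip gives the robot as it stands.
- The arm moves only by the tool arm_command, never from a script. Its argument "targets" is text: rows parted by semicolons, each of 6 numbers parted by spaces: the shift along the tool's x, y, z in mm, then the turn, a rotation vector about the tool's x, y, z in rad. A call has 1 to 5 rows; each row shifts and turns the commanded pose from where the row before left it, along the tool's axes as they then stand; what a row does not reach is not made up. A row lasts 1/8 s, in which the tool goes at most 62.5 mm and 10.7 degrees, less where a joint would pass 70% of its speed; a pose out of reach is approached as far as the arm can. A call is refused whole if a number of a shift passes 62.5 or a number of a turn 0.188, either way. A call with a gripper value outside its range is refused whole. "grip" is the finger opening in mm, from 0 to 85.4, set as the call begins (left out, the last holds). The fingers move at their own pace and stop on an object; "squeeze" is the grip in N (left out, the last holds). Time passes only in rows, so rows that do not move let the fingers close. It gives the time, the measured TCP pose, the force and the opening at its end, in the units of the state.
- manip.get_obs(): the state, without advancing time (a new reading comes with each control period).
- manip.camera(name): name is "scene" or "top"; returns a dict with "frame" (420x560x3 uint8, red, green, blue), "vertical_fov" (degrees; the focal length in pixels is half the picture's height over the tangent of half this angle, whatever the lens; pixels are square), "cx", "cy" (the principal point, pixels), "rvec" (rotation vector, rad) and "tvec" (3), from world to camera coordinates, as OpenCV has them. Camera axes: x right, y down, z forward; pixel columns grow to the right and rows downward; lengths in m; the calibration is good to about 2 mm. A picture is of the moment at which its call begins. There is no depth.
- manip.hand_in(): hands the job in, once; it reports no verdict.
Trained networks look in a picture, given as the dict that the camera call returned (one of the last four; its "shot" number tells which), for a name from the list of things; names that differ only in an ending like _2 or _b are one class to them, and where a whole thing is asked for, a point or a joint stands for the part that bears it (a point fixed in the world has none). Each returns a list of dicts, best first, with "p" (0 to 1); they miss things now and then, are a little off and sometimes report something else, mostly with a low value. They report only what shows in the picture. A call takes as long as a camera call. They do not tell look-alikes from the thing itself.
- manip.search_frame(picture, name): "xyz" ([x, y, z] in m, in the coordinates of the camera as it stood for that picture, good to about 4 mm: the middle of the surface that is visible of it).
The state is a dict: "clock": time; "joint_pos": joint angles; "joint_velocities": joint speeds; "tau": joint torques, N m; "position": TCP position; "ee_rot": TCP orientation; "ft_force": force on the tool from outside, world axes, zero at the start; "torque": the same for the moment, N m; "grip_width": opening from 0.0 (shut) to 1.0 (fully open).
Only numpy, scipy, OpenCV 4.12 (cv2) and the standard library are available. Lean on these libraries where they do the work, as an engineer would, in place of code of your own. Each camera call takes 0.05 s, during which the arm holds its last target.

## Working session

There is one attempt and no reset: what is moved stays moved. The work goes in short steps, Python scripts to look and compute and a tool call to move; the robot and the scene stay as the last step left them, time stands still between calls to the robot, and variables do not carry over. Pictures are saved under pics/ and viewed, and the job is handed in when it is done.

Besides the shell and the picture viewer there is one more tool, called after ">>>" as name(argument=value, ...) on one line, values as JSON. arm_command: Moves the arm, as the interface text tells. Its arguments: {"type":"object","properties":{"targets":{"type":"string"},"grip":{"type":"number"},"squeeze":{"type":"number"}},"required":["targets"]}

```bash
mkdir -p pics; ls
cat > h.py <<'E'
import numpy as np, cv2
from workcell import manip
from scipy.spatial.transform import Rotation as R
def look(n,tag):
    p=manip.camera(n); cv2.imwrite(f'pics/{tag}.png',cv2.cvtColor(p['frame'],cv2.COLOR_RGB2BGR)); return p
def cam(p):
    Rm=cv2.Rodrigues(np.array(p['rvec'],float))[0]; t=np.array(p['tvec'],float).ravel()
    f=210/np.tan(np.radians(p['vertical_fov'])/2)
    return Rm,t,f
def toworld(p,xyz):
    Rm,t,f=cam(p); return Rm.T@(np.array(xyz)-t)
def proj(p,X):
    Rm,t,f=cam(p); c=Rm@np.array(X)+t; return f*c[0]/c[2]+p['cx'],f*c[1]/c[2]+p['cy']
def ray(p,u,v,z):
    Rm,t,f=cam(p); d=Rm.T@np.array([(u-p['cx'])/f,(v-p['cy'])/f,1]); o=-Rm.T@t
    return o+d*(z-o[2])/d[2]
E
python3 - <<'E'
from h import *
np.set_printoptions(precision=4,suppress=True)
o=manip.get_obs(); print(o)
for n in('scene','top'):
    p=look(n,n+'0')
    print(n,{k:v for k,v in p.items() if k!='frame'})
    for nm in ['vise','work','carriage','jaw_face','lever_top','push_wall','crank_axis','crank_grip','parallel']:
        print(nm,[(toworld(p,r['xyz']).round(4),round(r['p'],2)) for r in manip.search_frame(p,nm)[:3]])
print(manip.get_obs()['clock'])
E
```

```text
pics
{'clock': 0.0, 'joint_pos': array([ 1.2244,  0.3329, -0.0647,  1.4609,  0.0216,  1.3499, -0.0885]), 'joint_velocities': array([-0.0011, -0.0001,  0.0006, -0.0002,  0.0012,  0.0026, -0.0023]), 'tau': array([  0.0001, -62.544 ,   0.0494, -39.1611,   0.0164,   0.01  ,
         0.    ]), 'position': array([ 0.1987, -0.5922,  0.2385]), 'ee_rot': array([ 0.9869,  0.1612, -0.0001, -0.0007]), 'ft_force': array([0.0719, 1.1157, 0.615 ]), 'torque': array([0.0251, 0.0514, 0.0056]), 'grip_width': 1.0006780794775718}
scene {'vertical_fov': 47.331001460135404, 'cx': 280.61386587923073, 'cy': 201.61972900437948, 'rvec': array([ 1.1456,  2.4944, -0.8782]), 'tvec': array([ 0.3826, -0.2223,  1.556 ]), 'shot': 1}
vise [(array([ 0.5712, -0.0394,  0.0414]), 0.98), (array([ 0.4869, -0.2639,  0.0954]), 0.73)]
work [(array([ 0.3308, -0.2815,  0.0278]), 0.74), (array([ 0.6082, -0.3798,  0.0246]), 0.69), (array([ 0.4977, -0.2025,  0.072 ]), 0.56)]
carriage [(array([ 0.5721, -0.0141,  0.0876]), 0.75)]
jaw_face [(array([ 0.556 , -0.0897,  0.0846]), 0.68)]
lever_top [(array([0.5921, 0.0768, 0.1064]), 0.7)]

[... 587 characters left out ...]
.46), (array([0.4449, 0.407 , 0.0099]), 0.39)]
work [(array([ 0.6055, -0.3872,  0.0375]), 0.97), (array([ 0.3251, -0.2854,  0.0346]), 0.96), (array([ 0.5378, -0.0765,  0.0466]), 0.44)]
carriage [(array([ 0.5637, -0.0084,  0.0866]), 0.92)]
jaw_face [(array([ 0.5264, -0.0814,  0.0897]), 0.77)]
lever_top [(array([0.5925, 0.0786, 0.1058]), 0.7)]
push_wall [(array([ 0.5641, -0.0087,  0.088 ]), 0.94), (array([ 0.6778, -0.1405,  0.0071]), 0.34)]
crank_axis [(array([ 0.561 , -0.0088,  0.0826]), 0.79)]
crank_grip [(array([ 0.481 , -0.2655,  0.0935]), 0.54), (array([ 0.5393, -0.084 ,  0.1505]), 0.51), (array([ 0.4895, -0.2067,  0.082 ]), 0.47)]
parallel [(array([ 0.4827, -0.268 ,  0.0955]), 0.67)]
1.0
```

View pics/scene0.png

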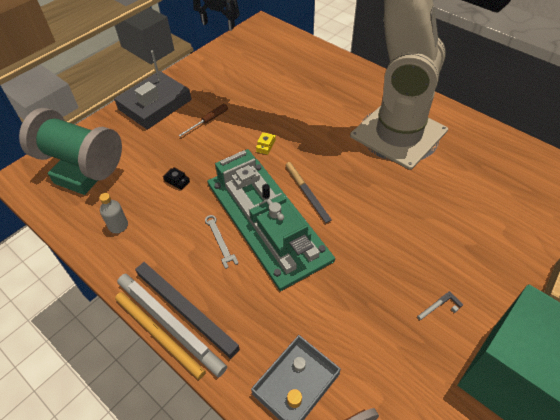

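View pics/top0.png

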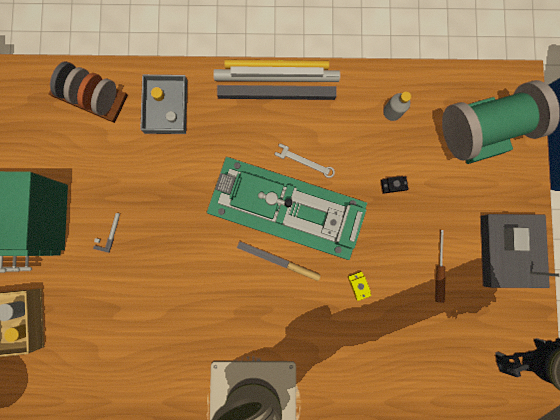

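Run:
```python
import cv2
a=cv2.imread('pics/top0.png')[145:270,195:380]; cv2.imwrite('pics/t0c.png',cv2.resize(a,None,fx=4.3,fy=4.3,interpolation=cv2.INTER_CUBIC))
a=cv2.imread('pics/scene0.png')[140:295,195:345]; cv2.imwrite('pics/s0c.png',cv2.resize(a,None,fx=3.8,fy=3.8,interpolation=cv2.INTER_CUBIC))
```

```text
(no output)
```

View pics/t0c.png

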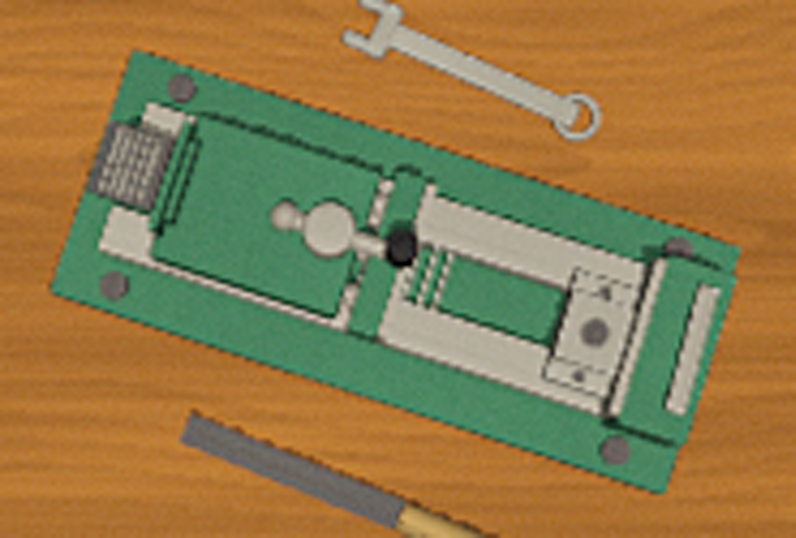

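View pics/s0c.png

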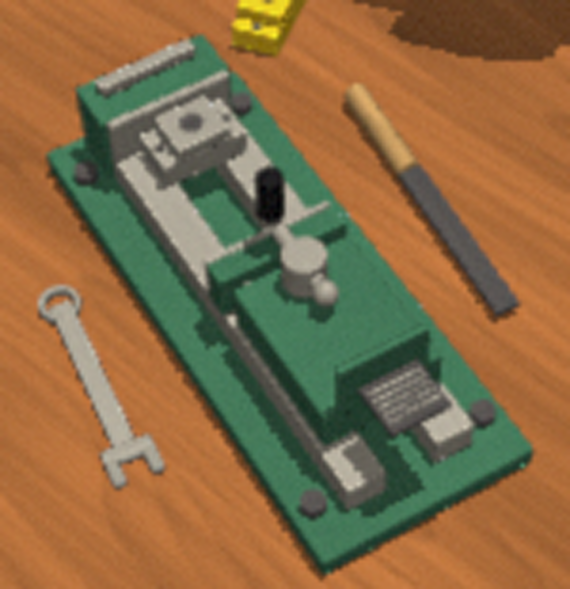

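Run:
```python
from h import *
np.set_printoptions(precision=4,suppress=True)
p=manip.camera('top')
P=lambda a,b,z: ray(p,a/4.3+195-0.4,b/4.3+145-0.4,z)
c=[P(*q,0.015) for q in [(133,50),(740,245),(662,492),(50,292)]]
print(np.array(c)); 
ctr=sum(c)/4; print('ctr',ctr)
d1=c[0]-c[1]; d2=c[3]-c[2]; print(np.linalg.norm(d1),np.linalg.norm(d2),np.linalg.norm(c[0]-c[3]),np.linalg.norm(c[1]-c[2]))
d=d1+d2; th=np.arctan2(-d[0],d[1]); print('yaw',th)
y=d[:2]/np.linalg.norm(d[:2]); x=np.array([y[1],-y[0]])
def V(n,w): print(n,w[:2], 'vise', (w[:2]-ctr[:2])@x,(w[:2]-ctr[:2])@y)
V('lever',P(135,165,.106)); V('grip top',P(402,245,.151)); V('axis',P(328,229,.132)); V('work top',P(595,331,.079))
V('jawtop front',P(412,263,.086));V('wall top rear mid',P(176,176,.127));V('fixedjawface top mid',P(635,340,.085))
V('lever net',np.array([0.5923,.0777]))
V('jaw end',P(437,184,.086));V('jaw end',P(380,338,.086))
o=manip.get_obs();print(o['clock'],o['position'])
```

```text
[[ 0.6819  0.0838  0.015 ]
 [ 0.5556 -0.3149  0.015 ]
 [ 0.3946 -0.2619  0.015 ]
 [ 0.5215  0.1352  0.015 ]]
ctr [ 0.5384 -0.0895  0.015 ]
0.4182531839776942 0.4169097552352217 0.16834121791164833 0.1694645408422676
yaw -0.30810448990669376
lever [0.5908 0.0729] vise 0.0007055242892655272 0.17061719934401795
grip top [ 0.5378 -0.0869] vise -0.0013048806067179786 0.0023146572815438277
axis [ 0.5493 -0.044 ] vise -0.0033847818958251154 0.04661086621028198
work top [ 0.4938 -0.2097] vise -0.006010410362136377 -0.12808768594978542
jawtop front [ 0.5344 -0.0962] vise -0.001694447864564247 -0.007665742976436653
wall top rear mid [0.581  0.0465] vise -0.0006129667210271125 0.14249829279625567
fixedjawface top mid [ 0.488  -0.2333] vise -0.004379280101160725 -0.1523817261781172
lever net [0.5923 0.0777] vise 0.0006838942780323307 0.17562926154978853
jaw end [ 0.5836 -0.1116] vise 0.04980958682669705 -0.007393916930499735
jaw end [ 0.4881 -0.0767] vise -0.05175804982431372 -0.0031075363090226644
1.05 [ 0.1989 -0.5925  0.2393]
```

>>> arm_command(targets="0 0 0 0 0 0.158; 0 0 0 0 0 0.158; 0 0 0 0 0 0.158; 0 0 0 0 0 0.158; 10 -40 0 0 0 0", grip=0, squeeze=30)

```text
clock: 1.68
position: [0.2185, -0.5587, 0.2388]
ee_rot: [0.988, -0.157, -0.001, 0.0]
ft_force: [0.6, 1.3, 0.6]
grip_width: 0.0
```

>>> arm_command(targets="11 -47 0 0 0 0; 11 -47 0 0 0 0; 11 -47 0 0 0 0; 11 -47 0 0 0 0; 11 -47 0 0 0 0")

```text
clock: 2.3
position: [0.3449, -0.3488, 0.2396]
ee_rot: [0.988, -0.154, 0.0, 0.0]
ft_force: [0.3, 0.5, 0.6]
grip_width: 0.0
```

>>> arm_command(targets="11 -47 0 0 0 0; 11 -47 0 0 0 0; 11 -47 0 0 0 0; 11 -47 0 0 0 0; 11 -47 0 0 0 0")

```text
clock: 2.92
position: [0.4686, -0.1416, 0.2396]
ee_rot: [0.988, -0.154, 0.0, 0.0]
ft_force: [0.2, -0.4, -0.2]
grip_width: -0.001
```

>>> arm_command(targets="12 -47 0 0 0 0; 12 -47 0 0 0 0; 12 -47 0 0 0 0; 12 -47 0 0 0 0; 0 0 30 0 0 0")

```text
clock: 3.55
position: [0.5728, 0.0263, 0.2107]
ee_rot: [0.989, -0.151, 0.002, -0.002]
ft_force: [-0.7, -0.7, -0.7]
grip_width: -0.002
```

>>> arm_command(targets="0 0 30 0 0 0; 0 0 20 0 0 0; 0 0 0 0 0 0;0 0 0 0 0 0")

```text
clock: 4.05
position: [0.5712, 0.0217, 0.1604]
ee_rot: [0.988, -0.153, 0.001, -0.0]
ft_force: [0.1, -0.2, 0.4]
grip_width: -0.0
```

Run:
```python
from h import *
for n in('scene','top'):
    p=look(n,n+'1'); print(n,proj(p,manip.get_obs()['position']),proj(p,[.591,.076,.106]))
    for nm in ['lever_top']:
        print(nm,[(toworld(p,r['xyz']).round(4),round(r['p'],2)) for r in manip.search_frame(p,nm)[:3]])
o=manip.get_obs();print(o['clock'],o['position'],o['ft_force'])
s=cv2.imread('pics/scene1.png')[140:295,195:345];t=cv2.imread('pics/top1.png')[145:270,195:345]
s=cv2.resize(s,(400,413));t=cv2.resize(t,(400,333)); c=np.zeros((413,800,3),np.uint8);c[:,:400]=s;c[:333,400:]=t;cv2.imwrite('pics/c1.png',c)
```

```text
scene (np.float64(289.60811963734983), np.float64(214.3986213431344)) (np.float64(301.39318624695176), np.float64(244.26063727529367))
lever_top [(array([0.5939, 0.078 , 0.1093]), 0.66), (array([ 0.561 , -0.0887,  0.0875]), 0.18)]
top (np.float64(244.595388248069), np.float64(187.43034873050334)) (np.float64(224.8121399554711), np.float64(182.8872398220878))
lever_top []
4.25 [0.57114918 0.02159457 0.16023806] [-1.17468411 -0.1496588   0.65099242]
```

View pics/c1.png

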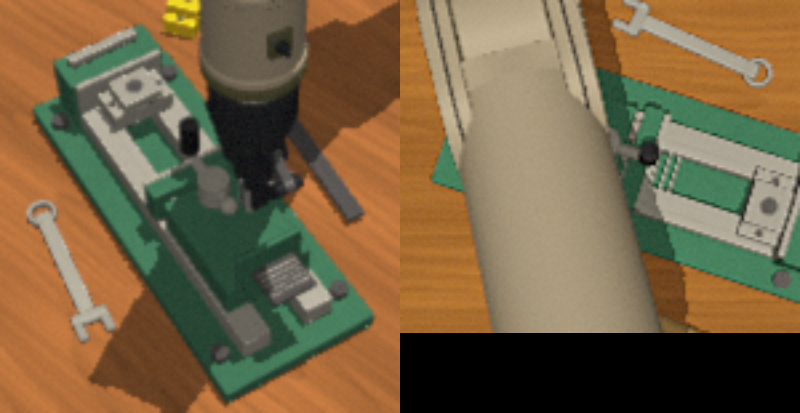

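>>> arm_command(targets="1.5 -29 0 0 0 0; 1.5 -29.5 0 0 0 0; 0 0 18 0 0 0; 0 0 18 0 0 0; 0 0 0 0 0 0")

```text
clock: 4.88
position: [0.59, 0.075, 0.1212]
ee_rot: [0.988, -0.154, -0.002, 0.001]
ft_force: [-0.9, -0.4, 0.7]
grip_width: 0.001
```

>>> arm_command(targets="0 0 5 0 0 0; 0 0 4 0 0 0; 0 0 3 0 0 0; 0 0 0 0 0 0")

```text
clock: 5.38
position: [0.5919, 0.0771, 0.1121]
ee_rot: [0.988, -0.153, 0.001, -0.0]
ft_force: [-0.8, 1.3, 5.3]
grip_width: -0.002
```

>>> arm_command(targets="0 0 3 0 0 0; 0 0 3 0 0 0; 0 0 2 0 0 0; 0 0 2 0 0 0; 0 0 0 0 0 0")

```text
clock: 6.0
position: [0.5924, 0.0783, 0.1031]
ee_rot: [0.988, -0.153, 0.001, -0.001]
ft_force: [-0.9, 3.7, 10.2]
grip_width: 0.001
```

>>> arm_command(targets="0 1 1.5 0 0 0; 0 3 0.5 0 0 0; 0 3 0 0 0 0; 0 3 0 0 0 0; 0 0 0 0 0 0")

```text
clock: 6.62
position: [0.5894, 0.0689, 0.1019]
ee_rot: [0.988, -0.153, 0.002, -0.001]
ft_force: [-4.8, 3.0, 16.9]
grip_width: -0.002
```

>>> arm_command(targets="0 4 0 0 0 0; 0 4 0 0 0 0; 0 4 0 0 0 0; 0 4 0 0 0 0; 0 0 0 0 0 0")

```text
clock: 7.25
position: [0.5844, 0.0534, 0.1019]
ee_rot: [0.988, -0.153, 0.001, -0.001]
ft_force: [-5.1, 2.7, 17.4]
grip_width: 0.0
```

```bash
cat > v.py <<'E'
from h import *
import sys
tag=sys.argv[1]
p=look('scene',tag)
for nm in ['lever_top','jaw_face','crank_grip','crank_axis','work']:
    print(nm,[(toworld(p,r['xyz']).round(4),round(r['p'],2)) for r in manip.search_frame(p,nm)[:2]])
o=manip.get_obs();print(o['clock'],o['position'],o['ft_force'])
s=cv2.imread(f'pics/{tag}.png')[140:295,195:345]
cv2.imwrite(f'pics/{tag}c.png',cv2.resize(s,None,fx=3.8,fy=3.8,interpolation=cv2.INTER_CUBIC))
E
python3 v.py s2
```

```text
lever_top [(array([0.5948, 0.0609, 0.0938]), 0.69), (array([ 0.3469, -0.5118,  0.0233]), 0.2)]
jaw_face [(array([ 0.5485, -0.1159,  0.0819]), 0.76), (array([ 0.574 , -0.0587,  0.0858]), 0.28)]
crank_grip []
crank_axis [(array([ 0.5744, -0.0581,  0.0893]), 0.56)]
work [(array([ 0.6073, -0.3836,  0.0244]), 0.82), (array([ 0.4971, -0.2028,  0.0717]), 0.55)]
7.55 [0.58444049 0.05337353 0.10185338] [-4.4586908   4.12644361 18.42609884]
```

View pics/s2c.png

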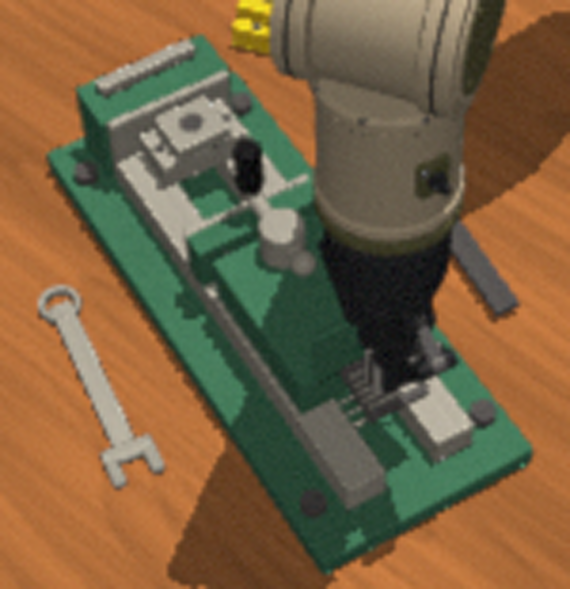

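Run:
```python
from h import *
p=manip.camera('scene')
f=lambda a,b,z: ray(p,a/3.8+195-.4,b/3.8+140-.4,z)[:2]
y=np.array([.303,.953])
for a,b,z in [((303,247),(282,223),.132),((270,178),(248,150),.151),((329,205),(305,178),.086)]:
    print((f(*a,z)-f(*b,z))@y, f(*a,z),f(*b,z))
```

```text
0.025132051752113478 [ 0.55640247 -0.04173803] [ 0.55016534 -0.06612649]
0.0295972740165365 [ 0.53735714 -0.08755932] [ 0.52849817 -0.11579962]
0.0306446522265282 [ 0.48983695 -0.07744853] [ 0.48201377 -0.10711718]
```

>>> arm_command(targets="0 6 0 0 0 0; 0 6 0 0 0 0; 0 6 0 0 0 0; 0 6 0 0 0 0; 0 6 0 0 0 0")

```text
clock: 8.22
position: [0.5755, 0.0256, 0.1019]
ee_rot: [0.988, -0.153, 0.002, -0.001]
ft_force: [-5.1, 5.9, 18.1]
grip_width: -0.002
```

>>> arm_command(targets="0 6 0 0 0 0; 0 6 0 0 0 0; 0 6 0 0 0 0; 0 6 0 0 0 0; 0 0 0 0 0 0")

```text
clock: 8.85
position: [0.5678, 0.0014, 0.1018]
ee_rot: [0.988, -0.153, 0.001, -0.001]
ft_force: [-8.3, 2.9, 21.2]
grip_width: 0.001
```

```bash
python3 v.py s3
```

```text
lever_top [(array([0.58  , 0.0066, 0.0941]), 0.54)]
jaw_face [(array([ 0.5366, -0.1691,  0.0822]), 0.87)]
crank_grip [(array([ 0.5135, -0.1612,  0.1413]), 0.66)]
crank_axis [(array([0.574 , 0.0089, 0.093 ]), 0.65)]
work [(array([ 0.3527, -0.288 ,  0.019 ]), 0.62), (array([ 0.5067, -0.2132,  0.0746]), 0.59)]
9.15 [0.56776288 0.0014647  0.10175641] [-7.81735081  2.56859543 20.67348203]
```

View pics/s3c.png

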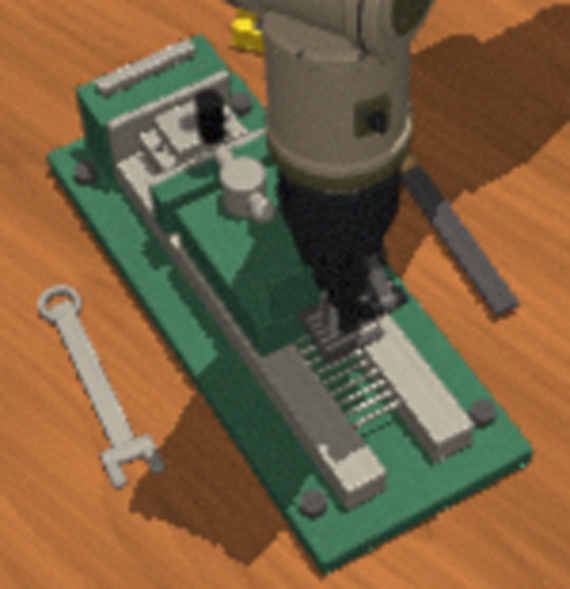

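Run:
```python
from h import *
p=manip.camera('scene')
f=lambda a,b,z: ray(p,a/3.8+195-.4,b/3.8+140-.4,z)[:2]
y=np.array([.303,.953])
# template matching subpixel of knob/grip region between s?0 and s3
a=cv2.imread('pics/scene0.png');b=cv2.imread('pics/s3.png')
for (u,v,w,h,z) in [(261,183,10,16,.135),(267,200,20,17,.125),(249,195,12,12,.086)]:
    t=a[v:v+h,u:u+w]; r=cv2.matchTemplate(b[140:240,195:330],t,cv2.TM_CCOEFF_NORMED); _,m,_,l=cv2.minMaxLoc(r)
    x0,y0=l
    def sp(k): 
        try: return .5*(k[0]-k[2])/(k[0]-2*k[1]+k[2])
        except: return 0
    dx=sp(r[y0,x0-1:x0+2]);dy=sp(r[y0-1:y0+2,x0])
    U,V=x0+dx+195,y0+dy+140
    A=ray(p,u+w/2,v+h/2,z);B=ray(p,U+w/2,V+h/2,z);print(m,(U-u,V-v),(A-B)[:2]@y)
```

```text
0.7733970284461975 (np.float32(-15.573669), np.float32(-21.250397)) 0.08614077155716877
0.8337700366973877 (np.float32(-16.215805), np.float32(-21.166397)) 0.08270202405836538
0.7625669240951538 (np.float32(6.3492584), np.float32(-30.002289)) 0.08436221590826279
```

>>> arm_command(targets="0 4 0 0 0 0; 0 4 0 0 0 0; 0 3 0 0 0 0; 0 3 0 0 0 0; 0 0 0 0 0 0")

```text
clock: 9.82
position: [0.5636, -0.0113, 0.1018]
ee_rot: [0.988, -0.153, 0.001, -0.001]
ft_force: [-8.5, 4.0, 19.6]
grip_width: -0.003
```

```bash
python3 v.py s4
```

```text
lever_top [(array([ 0.5744, -0.0046,  0.0907]), 0.49), (array([ 0.3453, -0.5108,  0.0198]), 0.47)]
jaw_face [(array([ 0.5329, -0.1834,  0.0829]), 0.5)]
crank_grip []
crank_axis [(array([ 0.5559, -0.1199,  0.0867]), 0.56), (array([ 0.4062, -0.0388,  0.0129]), 0.27)]
work [(array([ 0.5036, -0.2157,  0.0829]), 0.73), (array([ 0.6062, -0.3838,  0.0254]), 0.62)]
10.125 [ 0.56362239 -0.01136813  0.10177075] [-7.28234998  4.42144404 20.68212537]
```

View pics/s4c.png

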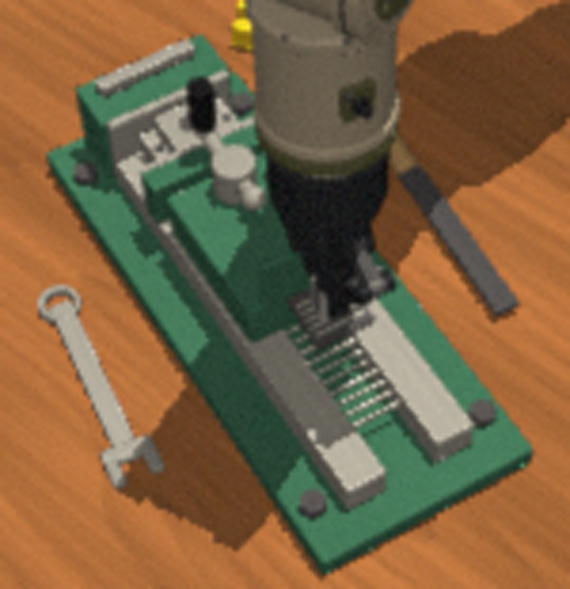

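>>> arm_command(targets="0 2 0 0 0 0; 0 2 0 0 0 0; 0 0 0 0 0 0")

```text
clock: 10.5
position: [0.5625, -0.0147, 0.1018]
ee_rot: [0.988, -0.153, 0.001, -0.001]
ft_force: [-7.0, 5.1, 19.7]
grip_width: -0.003
```

>>> arm_command(targets="0 0 -3 0 0 0; 0 0 -3 0 0 0; 0 0 -3 0 0 0; 0 0 0 0 0 0")

```text
clock: 11.0
position: [0.5617, -0.0171, 0.1092]
ee_rot: [0.988, -0.154, 0.0, 0.0]
ft_force: [-3.3, -1.0, 6.0]
grip_width: -0.0
```

>>> arm_command(targets="0 -1 -2 0 0 0; 0 0 -2 0 0 0; 0 0 0 0 0 0")

```text
clock: 11.38
position: [0.5622, -0.0162, 0.1126]
ee_rot: [0.988, -0.154, 0.0, 0.0]
ft_force: [0.6, -2.1, 4.1]
grip_width: -0.001
```

>>> arm_command(targets="0 0 -2 0 0 0; 0 0 -2 0 0 0; 0 0 0 0 0 0")

```text
clock: 11.75
position: [0.5618, -0.0156, 0.1162]
ee_rot: [0.988, -0.153, -0.0, -0.0]
ft_force: [-0.2, -0.7, -0.8]
grip_width: 0.001
```

>>> arm_command(targets="0 0 -20 0 0 0; 0 0 -30 0 0 0; 0 -50 -30 0 0 0; 0 -50 0 0 0 0; 0 0 0 0 0 0")

```text
clock: 12.38
position: [0.5921, 0.0847, 0.1964]
ee_rot: [0.989, -0.15, -0.0, -0.001]
ft_force: [-0.2, 0.8, -0.4]
grip_width: -0.001
```

```bash
python3 v.py s5
```

```text
lever_top [(array([ 0.5645, -0.016 ,  0.1088]), 0.66)]
jaw_face [(array([ 0.5258, -0.1852,  0.0844]), 0.81), (array([ 0.5647, -0.0209,  0.1092]), 0.65)]
crank_grip [(array([ 0.5117, -0.1769,  0.1423]), 0.45)]
crank_axis [(array([ 0.5453, -0.1098,  0.0865]), 0.79)]
work [(array([ 0.6095, -0.3833,  0.0233]), 0.82), (array([ 0.3319, -0.2822,  0.026 ]), 0.7)]
12.675 [0.59213976 0.07790703 0.1960977 ] [ 0.16906515 -0.28225878  0.18216279]
```

View pics/s5c.png

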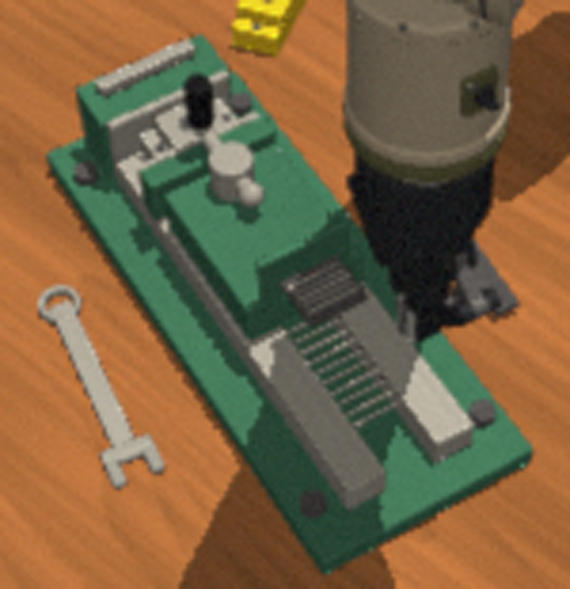

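Run:
```python
from h import *
p=look('top','t5'); a=cv2.imread('pics/t5.png')[145:270,195:380]; cv2.imwrite('pics/t5c.png',cv2.resize(a,None,fx=4.3,fy=4.3,interpolation=cv2.INTER_CUBIC))
q=manip.camera('scene')
print(ray(q,199/3.8+195-.4,84/3.8+140-.4,.151))
for nm in ['crank_grip','crank_axis','work']:
  print(nm,[(toworld(p,r['xyz']).round(4),round(r['p'],2)) for r in manip.search_frame(p,nm)[:2]])
```

```text
[ 0.50538428 -0.18380229  0.151     ]
crank_grip []
crank_axis [(array([ 0.5296, -0.1052,  0.081 ]), 0.83), (array([ 0.3363, -0.5148,  0.0214]), 0.35)]
work [(array([ 0.6062, -0.3882,  0.0369]), 0.97), (array([ 0.3257, -0.2863,  0.0332]), 0.79)]
```

View pics/t5c.png

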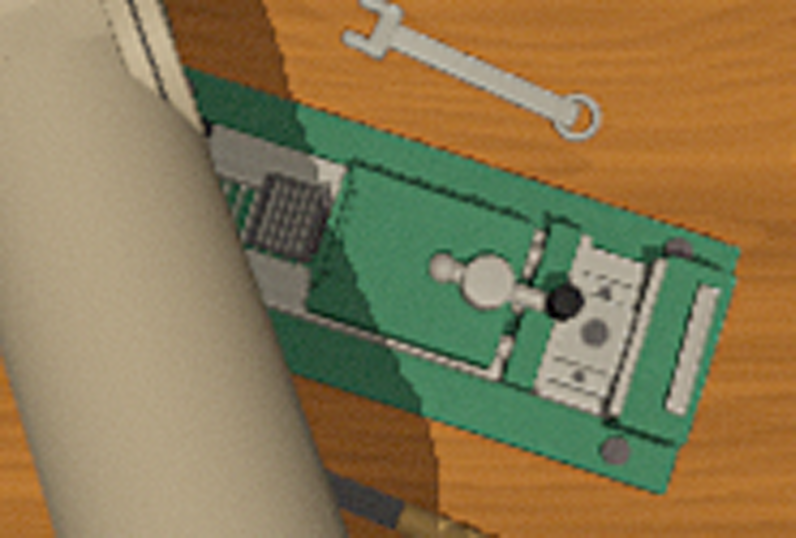

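Run:
```python
from h import *
p=manip.camera('top')
P=lambda a,b,z: ray(p,a/4.3+195-0.4,b/4.3+145-0.4,z)
C=np.array([.5384,-.0895]);x=np.array([.953,-.303]);y=np.array([.303,.953])
for n,w in dict(grip=P(565,301,.151),axis=P(489,282,.132),lever=P(290,217,.106),jawedge=P(556,313,.086),work=P(595,331,.079)).items():
    print(n,w[:2],(w[:2]-C)@x,(w[:2]-C)@y)
o=manip.get_obs();print(o['clock'],o['position'])
```

```text
grip [ 0.50584952 -0.181478  ] -0.003151274369136651 -0.0975178349229242
axis [ 0.51849039 -0.13920499] -0.003913243296733536 -0.05340146456052707
lever [ 0.55973564 -0.02124018] -0.0003498579745753669 0.07151631313859969
jawedge [ 0.5042171  -0.18472752] -0.0037223672629429112 -0.10110924531033781
work [ 0.49381787 -0.20968488] -0.006070746859298537 -0.12804457403901023
12.975 [0.59220351 0.07900893 0.19631619]
```

Run:
```python
from h import *
p=manip.camera('top');q=manip.camera('scene')
P=lambda a,b,z: ray(p,a/4.3+195-0.4,b/4.3+145-0.4,z)[:2]
Q=lambda a,b,z: ray(q,a/3.8+195-0.4,b/3.8+140-0.4,z)[:2]
for z in (.115,.12,.125,.13,.135,.14): print(z,(P(328,229,z)-Q(305,243,z)).round(4),(P(489,282,z)-Q(232,158,z)).round(4))
print('grip');
for z in (.14,.145,.15,.155,.16): print(z,(P(565,301,z)-Q(199,84,z)).round(4))
o=manip.get_obs();print(o['clock'],o['joint_pos'],o['position'])
```

```text
0.115 [0.0082 0.0079] [0.0008 0.0011]
0.12 [0.0047 0.0053] [-0.0027 -0.0015]
0.125 [0.0012 0.0027] [-0.0061 -0.0042]
0.13 [-0.0023  0.    ] [-0.0096 -0.0069]
0.135 [-0.0058 -0.0026] [-0.0131 -0.0096]
0.14 [-0.0093 -0.0053] [-0.0166 -0.0123]
grip
0.14 [0.0084 0.0085]
0.145 [0.0048 0.0057]
0.15 [0.0012 0.0029]
0.155 [-0.0024  0.0001]
0.16 [-0.0061 -0.0028]
13.075 [ 0.26108572  0.35696519 -0.58618921  1.57052248  0.20352829  1.27559468
 -2.23458627] [0.59221724 0.07922183 0.19634427]
```

>>> arm_command(targets="0 46 0 0 0 0; 0 46 0 0 0 0; 0 46 0 0 0 0; 0 46 0 0 0 0; 0 46 0 0 0 0", grip=50)

```text
clock: 13.7
position: [0.5219, -0.1412, 0.1965]
ee_rot: [0.988, -0.153, 0.0, 0.0]
ft_force: [-0.9, 0.1, -0.0]
grip_width: 0.582
```

>>> arm_command(targets="0 45 0 0 0 0; 0 0 0 0 0 -0.175; 0 0 0 0 0 -0.175; 0 0 0 0 0 -0.175; 0 0 0 0 0 -0.175")

```text
clock: 14.32
position: [0.5088, -0.1827, 0.1964]
ee_rot: [0.98, 0.198, 0.0, 0.0]
ft_force: [-0.1, -1.0, 0.2]
grip_width: 0.583
```

>>> arm_command(targets="0 0 0 0 0 -0.175; 0 0 0 0 0 -0.175; 0 0 0 0 0 -0.175; 0 0 0 0 0 -0.175; 0 0 0 0 0 -0.175")

```text
clock: 14.95
position: [0.5088, -0.1827, 0.1964]
ee_rot: [0.804, 0.594, 0.0, 0.0]
ft_force: [-0.2, -0.2, 0.0]
grip_width: 0.589
```

>>> arm_command(targets="0 0 0 0 0 0")

```text
clock: 15.08
position: [0.5088, -0.1828, 0.1963]
ee_rot: [0.806, 0.591, 0.0, 0.0]
ft_force: [-0.1, 0.4, 0.3]
grip_width: 0.586
```

```bash
python3 v.py s6
python3 - <<'E'
from h import *
o=manip.get_obs();print(o['joint_pos'],o['grip_width'])
M=R.from_quat(o['ee_rot']).as_matrix();print(M.round(3)); print(M.T@(np.array([.5065,-.182,.144])-o['position']))
E
```

```text
lever_top [(array([ 0.5608, -0.0177,  0.1078]), 0.62)]
jaw_face [(array([ 0.5246, -0.1871,  0.085 ]), 0.85)]
crank_grip [(array([ 0.5121, -0.1762,  0.1408]), 0.43)]
crank_axis [(array([ 0.5456, -0.113 ,  0.0851]), 0.59)]
work [(array([ 0.61  , -0.3831,  0.0245]), 0.71), (array([ 0.5031, -0.2208,  0.0819]), 0.69)]
15.375 [ 0.50881712 -0.18268052  0.1963541 ] [ 0.10041641 -0.1798053   0.96217113]
[ 0.80668236  0.2320051  -0.6212272   1.71710271  0.14220778  1.23769718
 -0.15413785] 0.5834840223188406
[[ 0.301  0.954  0.   ]
 [ 0.954 -0.301 -0.   ]
 [-0.     0.    -1.   ]]
[-4.30869640e-05 -2.42211071e-03  5.23537576e-02]
```

View pics/s6c.png

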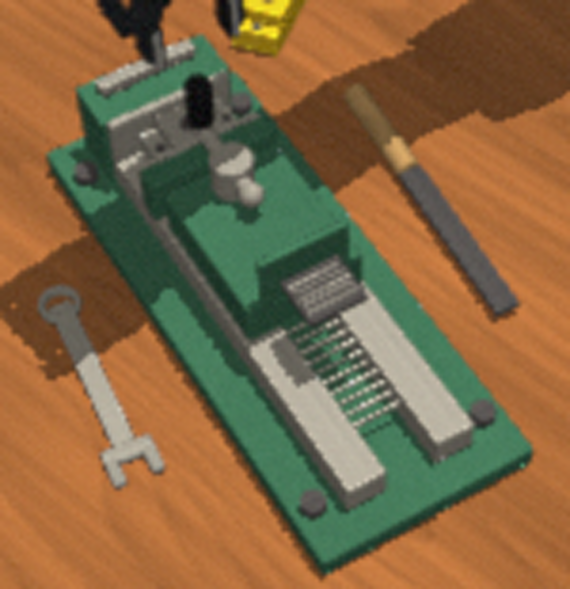

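>>> arm_command(targets="0 -2 20 0 0 0; 0 0 20 0 0 0; 0 0 10 0 0 0; 0 0 4 0 0 0; 0 0 0 0 0 0")

```text
clock: 16.0
position: [0.5071, -0.1822, 0.1426]
ee_rot: [0.806, 0.592, 0.0, 0.0]
ft_force: [-0.3, -0.7, 0.6]
grip_width: 0.589
```

>>> arm_command(targets="0 0 0 0 0 0; 0 0 0 0 0 0; 0 0 0 0 0 0; 0 0 0 0 0 0", grip=10, squeeze=35)

```text
clock: 16.5
position: [0.5071, -0.1823, 0.1428]
ee_rot: [0.806, 0.592, 0.0, 0.0]
ft_force: [-1.5, 0.8, 4.7]
grip_width: 0.217
```

```bash
python3 v.py s7
```

```text
lever_top [(array([ 0.5641, -0.0186,  0.1077]), 0.67), (array([ 0.3498, -0.514 ,  0.0199]), 0.54)]
jaw_face [(array([ 0.526 , -0.1839,  0.081 ]), 0.61), (array([ 0.5452, -0.1117,  0.0844]), 0.38)]
crank_grip []
crank_axis [(array([ 0.5436, -0.109 ,  0.0861]), 0.67), (array([ 0.5104, -0.1727,  0.1387]), 0.51)]
work [(array([ 0.6103, -0.3848,  0.0207]), 0.68), (array([ 0.3272, -0.2714,  0.0212]), 0.61)]
16.8 [ 0.50710689 -0.18224422  0.14278174] [-2.51944161  0.80785478  6.06616702]
```

View pics/s7c.png

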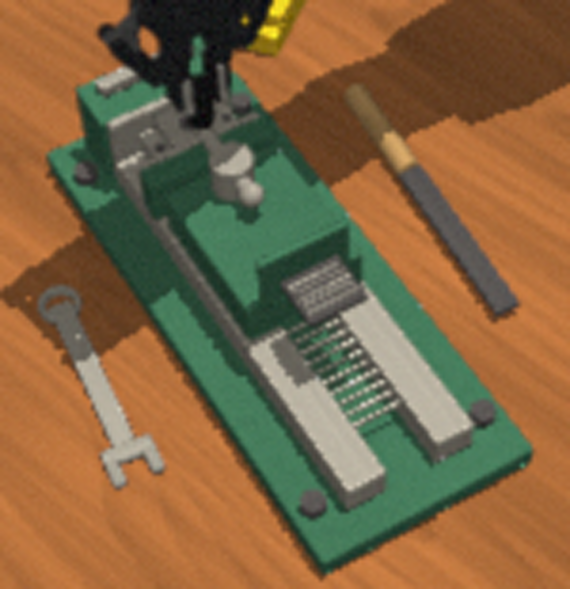

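>>> arm_command(targets="0.4 -4.5 0 0 0 0; 0.5 -4.4 0 0 0 0; 1.1 -4.4 0 0 0 0; 1.5 -4.2 0 0 0 0; 0 0 0 0 0 0")

```text
clock: 17.42
position: [0.4922, -0.1743, 0.143]
ee_rot: [0.806, 0.592, 0.001, 0.002]
ft_force: [3.2, -2.0, 1.6]
grip_width: 0.213
```

>>> arm_command(targets="2 -4 0 0 0 0; 2.3 -3.9 0 0 0 0; 2.8 -3.6 0 0 0 0; 3 -3.3 0 0 0 0; 0 0 0 0 0 0")

```text
clock: 18.05
position: [0.4808, -0.1605, 0.1429]
ee_rot: [0.806, 0.592, 0.0, 0.001]
ft_force: [2.8, -4.1, 3.0]
grip_width: 0.216
```

>>> arm_command(targets="3.4 -3 0 0 0 0; 3.6 -2.6 0 0 0 0; 0 0 0 0 0 0")

```text
clock: 18.42
position: [0.4773, -0.1522, 0.1429]
ee_rot: [0.806, 0.592, 0.0, 0.001]
ft_force: [1.9, -4.4, 2.7]
grip_width: 0.215
```

```bash
cat > f.py <<'E'
from h import *
o=manip.get_obs();C=np.array([.5202,-.1393]);d=o['position'][:2]-C;r=np.hypot(*d);u=d/r;t=np.array([u[1],-u[0]])
F=o['ft_force'][:2]
th=np.arctan2(-d@np.array([.303,.953]),d@np.array([.953,-.303]))%(2*np.pi)
print(round(o['clock'],2),'r',r.round(4),'theta',th.round(3),'Ft',(F@t).round(2),'Fr',(F@u).round(2),'Fz',o['ft_force'][2].round(1))
E
python3 f.py
```

```text
18.43 r 0.0448 theta 2.541 Ft -4.79 Fr -0.5 Fz 2.7
```

>>> arm_command(targets="3.9 -2.2 0 0 0 0; 4.1 -1.8 0 0 0 0; 0 0 0 0 0 0")

```text
clock: 18.8
position: [0.4758, -0.1435, 0.1429]
ee_rot: [0.806, 0.592, -0.0, 0.001]
ft_force: [0.2, -5.1, 5.2]
grip_width: 0.211
```

```bash
python3 f.py
```

```text
18.8 r 0.0446 theta 2.74 Ft -5.05 Fr 0.29 Fz 5.2
```

>>> arm_command(targets="4.3 -1.4 0 0 0 0; 4.4 -1 0 0 0 0; 0 0 0 0 0 0")

```text
clock: 19.18
position: [0.4759, -0.1345, 0.1428]
ee_rot: [0.806, 0.592, -0.0, 0.001]
ft_force: [-0.9, -3.8, 5.3]
grip_width: 0.216
```

```bash
python3 f.py
```

```text
19.18 r 0.0446 theta 2.942 Ft -3.91 Fr 0.45 Fz 5.3
```

>>> arm_command(targets="4.5 -0.5 0 0 0 0; 4.5 -0.1 0 0 0 0; 0 0 0 0 0 0")

```text
clock: 19.55
position: [0.4779, -0.1259, 0.1428]
ee_rot: [0.806, 0.591, -0.0, 0.001]
ft_force: [-1.7, -5.0, 6.2]
grip_width: 0.215
```

>>> arm_command(targets="4.5 0.3 0 0 0 0; 4.4 0.8 0 0 0 0; 0 0 0 0 0 0")

```text
clock: 19.92
position: [0.4813, -0.1178, 0.1427]
ee_rot: [0.806, 0.591, -0.001, 0.001]
ft_force: [-2.0, -6.2, 5.8]
grip_width: 0.212
```

```bash
python3 f.py; python3 v.py s8
```

```text
19.93 r 0.0444 theta 3.339 Ft -6.43 Fr -1.23 Fz 5.8
lever_top [(array([ 0.5618, -0.0196,  0.1111]), 0.73)]
jaw_face [(array([ 0.5199, -0.1866,  0.082 ]), 0.85)]
crank_grip [(array([ 0.4834, -0.1115,  0.1357]), 0.37)]
crank_axis [(array([ 0.5435, -0.1117,  0.0855]), 0.61)]
work [(array([ 0.6106, -0.3843,  0.025 ]), 0.73), (array([ 0.4955, -0.2188,  0.08  ]), 0.69)]
20.225 [ 0.48135337 -0.11785385  0.14268505] [-3.12622102 -5.41327464  6.4747768 ]
```

View pics/s8c.png

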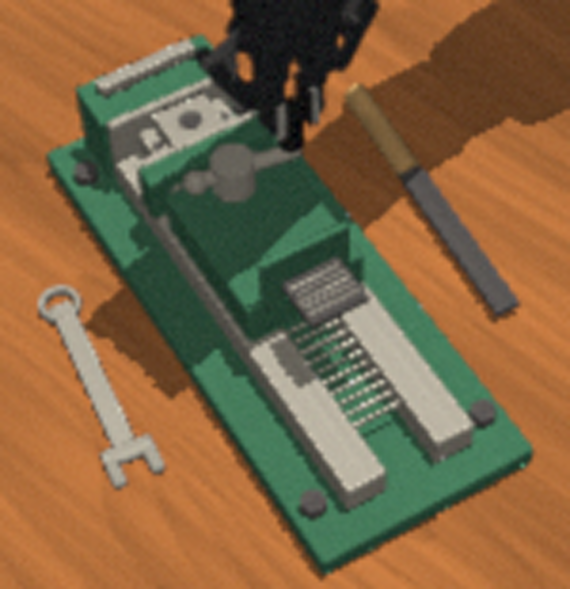

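>>> arm_command(targets="4.3 1.2 0 0 0 0; 0 0 0 0 0 0; 0 0 0 0 0 0")

```text
clock: 20.6
position: [0.4836, -0.1142, 0.1426]
ee_rot: [0.806, 0.591, -0.001, 0.001]
ft_force: [-3.9, -6.3, 8.2]
grip_width: 0.212
```

```bash
python3 f.py
```

```text
20.6 r 0.0444 theta 3.435 Ft -7.39 Fr -0.32 Fz 8.2
```

>>> arm_command(targets="4.2 1.6 0 0 0 0; 0 0 0 0 0 0; 0 0 0 0 0 0")

```text
clock: 20.98
position: [0.4863, -0.1107, 0.1426]
ee_rot: [0.806, 0.591, -0.001, 0.001]
ft_force: [-3.9, -5.7, 7.7]
grip_width: 0.215
```

```bash
python3 f.py
```

```text
20.98 r 0.0444 theta 3.534 Ft -6.87 Fr -0.67 Fz 7.7
```

```bash
cat > fa.py <<'E'
from h import *
C=np.array([.5202,-.1393]);L=[]
for i in range(8):
    manip.camera('scene');o=manip.get_obs();d=o['position'][:2]-C;r=np.hypot(*d);u=d/r;t=np.array([u[1],-u[0]]);F=o['ft_force'][:2];L.append((F@t,F@u,o['ft_force'][2]))
th=np.arctan2(-d@np.array([.303,.953]),d@np.array([.953,-.303]))%(2*np.pi)
L=np.array(L);print(o['clock'],'r',r,'th',th,L.mean(0).round(2),L.std(0).round(2),L[:,0].round(1))
E
python3 fa.py
```

```text
21.375 r 0.044382423344250285 th 3.533775769212481 [-6.87 -0.53  8.05] [0.39 0.47 0.45] [-6.8 -6.5 -6.8 -7.  -7.4 -6.4 -7.5 -6.6]
```

>>> arm_command(targets="4 2 0 0 0 0; 0 0 0 0 0 0; 0 0 0 0 0 0")

```text
clock: 21.75
position: [0.4892, -0.1075, 0.1426]
ee_rot: [0.806, 0.591, -0.001, 0.0]
ft_force: [-5.3, -4.5, 7.9]
grip_width: 0.214
```

```bash
python3 fa.py
```

```text
22.15 r 0.04441347001484465 th 3.6324287707768823 [-7.08 -0.58  8.35] [0.41 0.62 0.23] [-6.9 -7.  -7.7 -6.8 -6.8 -6.7 -6.9 -7.8]
```

>>> arm_command(targets="3.8 2.4 0 0 0 0; 0 0 0 0 0 0; 0 0 0 0 0 0")

```text
clock: 22.52
position: [0.4925, -0.1045, 0.1426]
ee_rot: [0.806, 0.591, -0.001, 0.0]
ft_force: [-5.3, -6.3, 8.9]
grip_width: 0.215
```

```bash
python3 fa.py
```

```text
22.925 r 0.04443848787451432 th 3.7318492867462734 [-7.93 -0.84  8.9 ] [0.6  0.58 0.64] [-8.3 -7.2 -8.  -8.2 -8.5 -8.7 -6.9 -7.7]
```

>>> arm_command(targets="0 0 0 0 0 0; 0 0 0 0 0 0; 0 0 0 0 0 0", grip=40)

```text
clock: 23.3
position: [0.4933, -0.1026, 0.1421]
ee_rot: [0.806, 0.592, -0.0, -0.0]
ft_force: [-0.6, -0.9, 0.2]
grip_width: 0.467
```

>>> arm_command(targets="0 0 -8 0 0 0; 0 0 -20 0 0 0; 0 0 -30 0 0 0; 0 0 -30 0 0 0; 0 0 0 0 0 0")

```text
clock: 23.92
position: [0.4946, -0.1029, 0.233]
ee_rot: [0.806, 0.592, 0.001, 0.002]
ft_force: [0.7, -0.0, 0.5]
grip_width: 0.468
```

>>> arm_command(targets="40 -40 0 0 0 0; 40 -40 0 0 0 0; 40 -40 0 0 0 0; 40 -40 0 0 0 0; 0 0 0 0 0 0")

```text
clock: 24.55
position: [0.387, 0.1008, 0.2302]
ee_rot: [0.804, 0.594, -0.0, 0.001]
ft_force: [0.7, -0.6, 0.2]
grip_width: 0.469
```

```bash
python3 v.py s9
python3 - <<'E'
from h import *
p=look('top','t9'); a=cv2.imread('pics/t9.png')[145:270,195:380]; cv2.imwrite('pics/t9c.png',cv2.resize(a,None,fx=4.3,fy=4.3,interpolation=cv2.INTER_CUBIC))
E
```

```text
lever_top [(array([ 0.5651, -0.0165,  0.1064]), 0.76), (array([ 0.5133, -0.1855,  0.0872]), 0.27)]
jaw_face []
crank_grip []
crank_axis [(array([ 0.5411, -0.1048,  0.0882]), 0.63)]
work [(array([ 0.6085, -0.3846,  0.0249]), 0.85), (array([ 0.3309, -0.281 ,  0.0245]), 0.75)]
24.85 [0.38884788 0.09675956 0.23006816] [-0.18294725 -0.29292175 -0.22969063]
```

View pics/s9c.png

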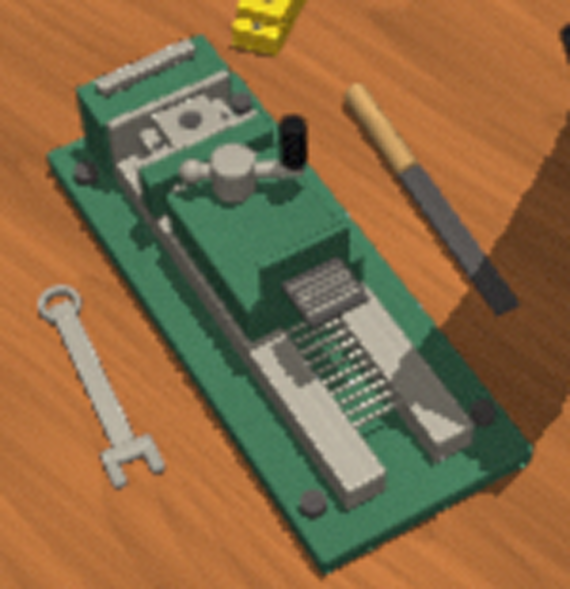

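View pics/t9c.png

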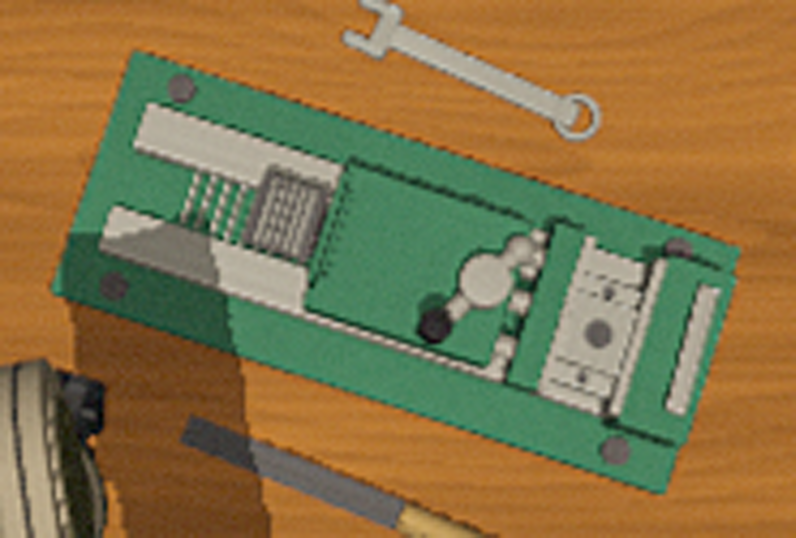

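```bash
python3 -c "
from workcell import manip
print(manip.hand_in()); print(manip.get_obs()['clock'])"
```

```text
the job is handed in; nothing more can be done
None
the job is handed in; nothing more can be done
```

The block is clamped in the vise and the job is handed in. The last clock reading before hand-in was about 25 s of the 72 s allowed.

- **Lever and slide:** I pressed the thumb plate down with closed fingers, with about 21 N the highest reading. I slid the carriage about 98–100 mm by pushing the wall. As I lifted, the plate followed the fingers up.
- **Crank:** I held the grip and wound it about 2.2 rad clockwise. The paused feel at the grip rose from about 4.5 N free to 7.9 N, against a target of 8 N. I then let go and moved the arm clear.

**Last checks:**
- The pictures show the block square between the jaws. It had moved about 2 mm toward the fixed jaw.
- The lever top measured 106 mm high, so the lever is up with its catch in the rack.
- The wrist force was about zero, and the parallel, file and wrench look unmoved. I did not check the gauge and driver in the last pictures, but the arm did not touch down near them.
- The clamping force is only inferred. The crank feel suggests about 65 N, and the crank angle since contact suggests about 60 N. Both sit between the 35 N minimum and the 120 N limit.
- The last network search did not find the jaw face, the crank grip or the block itself (it returned only look-alikes), so those were judged by eye.

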